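Power up the casting bench

ROBOT

A 6-joint arm with a two-finger parallel gripper is mounted at the origin on the work surface. World frame = base frame: x ahead of the robot, y to its left, z up, the work surface at z = 0. Lengths are in m, angles in rad, forces in N, time in s.
With the tool pointing down it reaches from about 0.35 to 0.8 m from the base axis. Payload 7.3 kg.
Tool frame: the origin (TCP) lies between the finger pads; the fingertips stand 25 mm ahead of it and the grasp point (between the pads) lies 6 mm ahead of it (r.tip_extent is the distance from the TCP to the fingertips, in m); z points along the fingers, y is the line along which they close (so a half turn about z gives the same grasp; the last joint's range is limited). The gripper opens to 85 mm and grips with 20 to 120 N. Pads are 22 mm wide; open, the fingers measure 114 mm over their backs; the gripper's body (76 mm by 85 mm) begins 54 mm behind the grasp point. The pads swing forward as they close: fully open they stand 13 mm farther back than shut.
Start: joints at [-1.398, 0.342, 1.524, -0, 1.275, -0.146], TCP at [0.165, -0.499, 0.218] pointing down, gripper open.
Joint ranges: [-2.53, 2.53], [-0.77, 2.02], [0.04, 2.7], [-1, 4.14], [0.28, 2.66], [-3.11, 3.11]. Speed limits (rad/s): [2.57, 2.57, 3.14, 3.14, 3.14, 3.14].

INTERFACE

Orientations are given as a unit quaternion [x, y, z, w].
In Python, from workcell import r, command_gripper, optics gives the robot as it stands. The module is installed in compiled form; this text tells all that it offers. Calls block until the motion is done:
- r.reach(position, orientation): joint-space move of the TCP to a pose.
- r.move_straight(position, orientation=None, speed=0.15, max_force=None): straight line of the TCP; orientation=None keeps the orientation; speed is the mean speed in m/s. With max_force (N) it stops when the force on the tool has changed by that much, and returns True; else False.
- r.movej(angles): joint-space move.
- command_gripper(opening, force=None): finger opening in m; force is the grip in N (None keeps the last); returns when the fingers have stopped.
- r.hold(seconds).
- r.solve_ik(position, orientation): joint angles nearest the present ones, or None.
- r.read_state(): the state.
- optics.get_image(name): name is "scene" or "top" or "wrist"; returns (picture, depth): 420x560x3 uint8, red, green, blue; 420x560 float32, m along the optical axis (not along the pixel's ray), 0 where there is no reading.
- optics.camera_model(name): a dict with "K" (3x3 intrinsics, pixels), "R" (3x3) and "t" (3): a world point X has camera coordinates R X + t; the wrist camera has in their place "tool_from_camera" (4x4, takes a point from camera to tool coordinates, whose origin is the TCP and whose axes are the flange's). Camera axes: x right, y down, z forward; pixel columns grow to the right and rows downward; lengths in m; the calibration is good to about 2 mm. A picture is of the moment at which its call begins: read the wrist's pose just before it. camera_model takes no time and is no camera call.
A pose or a line that the arm cannot do raises r.PlanningError and nothing moves.
- r.finish_job(): hands the job in; it is judged then, once.
The state is a dict: "time_s": time; "joint_positions": joint angles; "dq": joint speeds; "tau": joint torques, N m; "eef_pos": TCP position; "eef_rot": TCP orientation; "contact_force": force on the tool from outside, world axes, zero at the start; "torque": the same for the moment, N m; "grip_width": finger opening in m; "grip_force": force on a finger pad.
Only numpy, scipy, OpenCV 4.12 (cv2) and the standard library are available. Lean on these libraries where they do the work, as an engineer would, in place of code of your own. Each camera call takes 0.05 s, during which the arm holds its last target. There are 200 camera calls.

TASK

Get the casting bench ready for work by tapping its three black rocker switches on with a fingertip: first the dust extractor, then the lamp, and last the turntable. Press each one lightly on its raised end until it tips well over to the other side, and leave all three switched on; do not lift or shove the machines, and leave the egg on the turntable and the other things on the bench as they are.

Things in the scene. Friction and masses are not known exactly. Their poses are not given: they have to be found in the camera images.
- extractor: grey bench dust extractor, loose, 3 kg: a front step 70 mm high with the rocker, behind it a filter box 125 mm high with grilles and a black hose stub (to 150 mm). Origin on the bench straight below the rocker's pivot; x points from the rocker to the tall box, y crosswise, z up. The step spans x -45 to 60 mm, the tall box x 60 to 145 mm, both y -65 to 65 mm
- lamp: bench lamp, loose, 1.8 kg: dark slab base 35 mm high with the rocker, thin steel stem at its far end, conical shade leaning away. Origin on the bench straight below the rocker's pivot; x points from the rocker to the stem, z up. The base spans x -50 to 135 mm, y -55 to 55 mm; the stem (12 mm thick) stands at x 115 mm; the shade reaches x 205 mm and 250 mm above the bench
- turntable: powered modelling turntable, loose, 2.5 kg: a white box 50 mm high with the rocker, behind it a round aluminium wheel of 120 mm diameter, 62 mm above the bench, bearing a small concrete egg. Origin on the bench straight below the rocker's pivot; x points from the rocker to the wheel's centre, which lies at x 100 mm; z up. The box spans x -45 to 55 mm, y -55 to 55 mm
- extractor_rocker (a joint): black paddle rocker 56 x 30 x 8 mm on the extractor; crosswise pivot (extractor's y) in mid-paddle, above the extractor's origin, 90 mm above the bench. Rad: 0 = off, near end (extractor's -x) tipped up 0.3; 0.3 = level; 0.6 = fully on, near end down at the stop. Friction only, stays where left; tips under 2.5 N at its raised end, 5 N nearer the pivot. Its rubber mount sinks 1 mm per 2 N, up to 8 mm, and springs back
- extractor_rocker_press (a point): point on the top face of the extractor's rocker, 22 mm from the pivot towards the raised (near, extractor's -x) end, on the centre line; it moves with the paddle: off, about 10 mm above the pivot's height; level, 4 mm above it; fully on, 3 mm below it
- lamp_rocker (a joint): black paddle rocker 56 x 30 x 8 mm on the lamp; crosswise pivot (lamp's y) in mid-paddle, above the lamp's origin, 55 mm above the bench. Rad: 0 = off, near end (lamp's -x) tipped up 0.3; 0.3 = level; 0.6 = fully on, near end down at the stop. Friction only, stays where left; tips under 2.5 N at its raised end, 5 N nearer the pivot. Its rubber mount sinks 1 mm per 2 N, up to 8 mm, and springs back
- lamp_rocker_press (a point): point on the top face of the lamp's rocker, 22 mm from the pivot towards the raised (near, lamp's -x) end, on the centre line; it moves with the paddle: off, about 10 mm above the pivot's height; level, 4 mm above it; fully on, 3 mm below it
- turntable_rocker (a joint): black paddle rocker 56 x 30 x 8 mm on the turntable; crosswise pivot (turntable's y) in mid-paddle, above the turntable's origin, 70 mm above the bench. Rad: 0 = off, near end (turntable's -x) tipped up 0.3; 0.3 = level; 0.6 = fully on, near end down at the stop. Friction only, stays where left; tips under 2.5 N at its raised end, 5 N nearer the pivot. Its rubber mount sinks 1 mm per 2 N, up to 8 mm, and springs back
- turntable_rocker_press (a point): point on the top face of the turntable's rocker, 22 mm from the pivot towards the raised (near, turntable's -x) end, on the centre line; it moves with the paddle: off, about 10 mm above the pivot's height; level, 4 mm above it; fully on, 3 mm below it
- egg_mid (a point): small egg-shaped concrete casting, 72 mm across and 95 mm high, 0.5 kg, standing loose on the turntable's wheel; the point is at its centre, half-way up. To be left alone
- tin_mid (a point): closed paint tin with a paper label, 72 mm across and 85 mm high, standing on the bench; the point is half-way up. To be left alone
- tape_mid (a point): cardboard tape core (ring) 90 mm across and 48 mm high, lying flat on the bench; the point is at its centre. To be left alone
There are look-alikes about, which are no part of the job. What is shaped like the turntable but orange or red is not meant.

How it is judged:
On the way, in this order (a step that is already met when the one before it is completed fails the run):
1. the extractor is switched on (value of joint extractor_rocker above 0.4 rad), for 0.1 s.
2. the lamp is switched on (value of joint lamp_rocker above 0.4 rad), for 0.1 s.
3. the turntable is switched on (value of joint turntable_rocker above 0.4 rad), for 0.1 s.
At the end, for the whole second after the job is handed in: All three rockers stand at more than 0.4 rad (well past level towards on); every machine and bystander within 20 mm of where it began; the egg upright on the turntable (value of joint each of extractor_rocker, lamp_rocker, turntable_rocker above 0.4 rad and distance of each of extractor, lamp, turntable, egg_mid, tin_mid, tape_mid from where it was at the start of the episode below 0.02 m and angle between egg_mid's own z axis and vertical below 0.25 rad); the robot touches nothing.
It fails at once if the lamp is switched on before the extractor (value of joint lamp_rocker above 0.3 rad and not (value of joint extractor_rocker above 0.4 rad)).
It fails at once if the turntable is switched on before the lamp (value of joint turntable_rocker above 0.3 rad and not (value of joint lamp_rocker above 0.4 rad)).
It fails at once if a machine is struck or pressed hard (over 25 N) (contact force between any of the fingers, the arm and extractor above 25 N or contact force between any of the fingers, the arm and lamp above 25 N or contact force between any of the fingers, the arm and turntable above 25 N).
It fails at once if a machine is lifted, shoved more than 20 mm or tipped (distance of any of extractor, lamp, turntable from where it was at the start of the episode above 0.02 m or angle between any of extractor, lamp, turntable's own z axis and vertical above 0.1 rad).
It fails at once if the egg, tin or tape core is moved more than 20 mm, or the egg tipped (distance of any of egg_mid, tin_mid, tape_mid from where it was at the start of the episode above 0.02 m or angle between egg_mid's own z axis and vertical above 0.25 rad).
It also fails if it takes over 56 s, if anything falls off the work surface, if the arm or the gripper's body presses on something with over 40 N, if the wrist force passes 120 N, or if a joint passes its speed limit or range.

## Working session

There is one attempt and no reset: what is moved stays moved. The work goes in short steps, each a Python script; the robot and the scene stay as the last script left them, time stands still between calls to the robot, and variables do not carry over. Pictures are saved under pics/ and viewed, at most 10 in all, crops included, and the job is handed in when it is done.

```bash
mkdir -p pics; python3 - <<'E'
from workcell import r, optics
import numpy as np, cv2
for n in("top","scene"):
    p,d=optics.get_image(n); np.savez(f"{n}.npz",p=p,d=d,**{k:v for k,v in optics.camera_model(n).items()})
    cv2.imwrite(f"pics/{n}0.png",p[:,:,::-1])
    m=optics.camera_model(n); print(n,m["K"],m["R"],m["t"])
s=r.read_state();print(s["time_s"],s["eef_rot"],s["contact_force"],r.tip_extent)
E
```

```text
top [[480.2790482    0.         284.92118417]
 [  0.         480.2790482  212.10961863]
 [  0.           0.           1.        ]] [[ 0.00114545 -0.99995493  0.009425  ]
 [-0.99853211 -0.00165409 -0.05413768]
 [ 0.05415083 -0.00934915 -0.998489  ]] [-0.09361275  0.51913108  1.47476449]
scene [[475.14189449   0.         280.85930203]
 [  0.         475.14189449 214.21263098]
 [  0.           0.           1.        ]] [[-0.01799598  0.99967933 -0.01781512]
 [ 0.76760401  0.00239649 -0.64091992]
 [-0.6406717  -0.02520894 -0.76740099]] [ 0.0833357  -0.33264726  1.65091715]
0.1 [ 9.87320233e-01  1.58739584e-01  3.52220877e-06 -7.08935365e-04] [0.08633115 0.23319803 1.27488849] 0.025
```

View pics/top0.png

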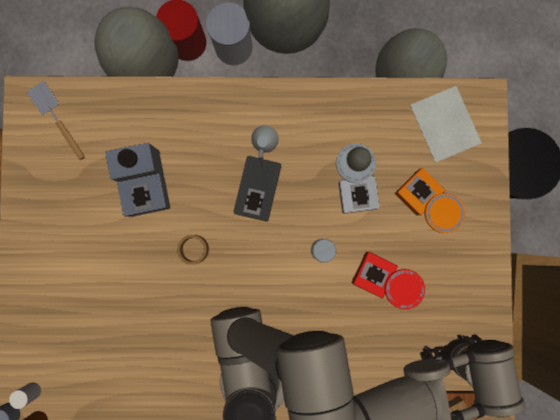

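View pics/scene0.png

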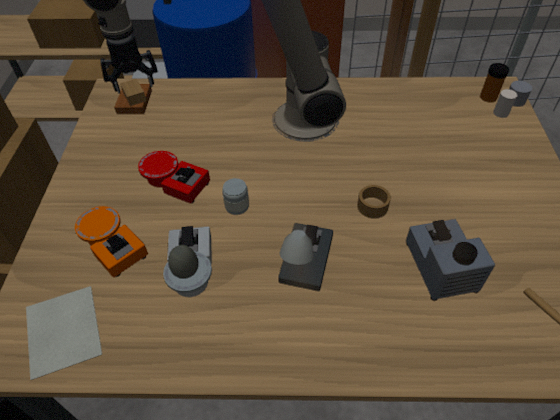

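Candidates in the top view: the grey extractor's rocker is at (142,195), the lamp's at (255,201) and the white turntable's at (360,195). The look-alikes are the orange turntable (422,188) and the red one (375,273). The tape core is at (194,250) and the tin at (324,250). By the description I choose the grey, dark slab and white machines. Next I measure them.

```bash
cat > h.py <<'E'
import numpy as np, cv2
def cloud(n):
    f=np.load(f"{n}.npz"); d=f["d"]; v,u=np.nonzero(d>0); z=d[v,u]
    c=np.stack([(u-f["K"][0,2])/f["K"][0,0]*z,(v-f["K"][1,2])/f["K"][1,1]*z,z],1)
    return (c-f["t"])@f["R"], f["p"][v,u].astype(int), np.stack([u,v],1)
def ray(n,uv,h):
    f=np.load(f"{n}.npz"); c=np.linalg.inv(f["K"])@[uv[0],uv[1],1]
    o=-f["R"].T@f["t"]; w=f["R"].T@c; return o+w*(h-o[2])/w[2]
E
python3 - <<'E'
from h import *
P,C,U=cloud("top"); S,CS,US=cloud("scene")
M={"ext":((142,195),.070,.090),"lamp":((255,201),.035,.055),"turn":((360,195),.050,.070)}
for k,(uv,hb,hp) in M.items():
    c=ray("top",uv,hp); print(k,"guess",c.round(3))
    for n,(X,Y,W) in {"top":(P,C,U),"scene":(S,CS,US)}.items():
        near=np.hypot(*(X[:,:2]-c[:2]).T)<.17
        b=near&(abs(X[:,2]-hb)<.006)
        rect=cv2.minAreaRect(X[b][:,:2].astype(np.float32)); print(n,"deck",b.sum(),np.round(rect[0],4),np.round(rect[1],3),round(rect[2],1))
        q=near&(np.hypot(*(X[:,:2]-c[:2]).T)<.05)&(X[:,2]>hb+.010)&(Y.max(1)<60)
        if q.sum()>5:
            rect=cv2.minAreaRect(X[q][:,:2].astype(np.float32)); print("  paddle",q.sum(),np.round(rect[0],4),np.round(rect[1],3),round(rect[2],1),"mean",X[q].mean(0).round(4),"z",np.percentile(X[q][:,2],[5,50,95]).round(3))
im=cv2.imread("pics/top0.png")
cv2.imwrite("pics/crop1.png",np.hstack([cv2.resize(im[y-45:y+45,x-45:x+45],(260,260),interpolation=cv2.INTER_CUBIC) for x,y in((138,180),(257,188),(360,178))]))
E
```

```text
ext guess [0.565 0.328 0.09 ]
top deck 1238 [0.6083 0.3473] [0.188 0.13 ] 12.1
  paddle 187 [0.562  0.3344] [0.056 0.042] 29.1 mean [0.5612 0.3361 0.0926] z [0.085 0.093 0.101]
scene deck 1044 [0.6111 0.3468] [0.194 0.131] 12.3
  paddle 267 [0.5611 0.3362] [0.054 0.046] 13.3 mean [0.563  0.336  0.0916] z [0.084 0.092 0.099]
lamp guess [ 0.55  -0.002  0.055]
top deck 1748 [ 0.591  -0.0055] [0.11  0.184] 76.8
  paddle 173 [0.5509 0.0029] [0.047 0.052] 76.4 mean [0.5506 0.0033 0.0578] z [0.051 0.058 0.065]
scene deck 1378 [ 0.5924 -0.0059] [0.11  0.187] 76.6
  paddle 166 [0.5514 0.0086] [0.057 0.033] 4.5 mean [0.5462 0.0085 0.0586] z [0.051 0.059 0.065]
turn guess [ 0.568 -0.317  0.07 ]
top deck 1119 [ 0.6251 -0.3667] [0.206 0.235] 2.8
  paddle 181 [ 0.5678 -0.3172] [0.041 0.057] 79.8 mean [ 0.5675 -0.3178  0.0738] z [0.067 0.074 0.081]
scene deck 1040 [ 0.5577 -0.3557] [0.26  0.314] 78.7
  paddle 239 [ 0.5661 -0.3164] [0.041 0.055] 78.1 mean [ 0.5687 -0.3175  0.0716] z [0.064 0.072 0.078]
```

View pics/crop1.png

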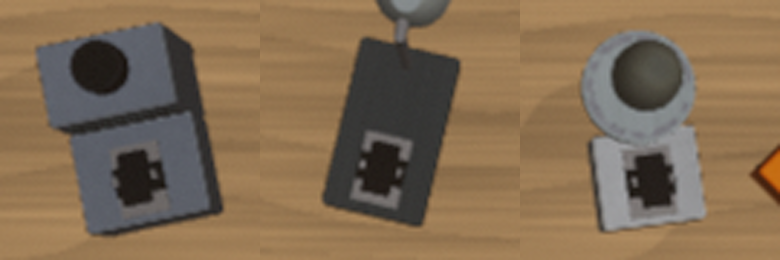

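All three rectangles match the given sizes (190x130, 185x110), and the paddle heights are right. The crop shows the grey extractor, dark lamp slab and white turntable with the egg, each rocker facing the robot. I still need the turntable's yaw, so I'll get that and then press the extractor.

```bash
python3 - <<'E'
from h import *
from workcell import optics
for n in("top","scene"):
    X,C,U=cloud(n); o=np.array([.5678,-.3173]); d=np.hypot(*(X[:,:2]-o).T)
    b=(d<.075)&(abs(X[:,2]-.05)<.005)&(X[:,0]<.615)
    print(n,cv2.minAreaRect(X[b][:,:2].astype(np.float32)))
    w=(d<.18)&(d>.03)&(abs(X[:,2]-.062)<.005)&(C.min(1)>70)&(X[:,0]>.60)
    print(w.sum(),cv2.minEnclosingCircle(X[w][:,:2].astype(np.float32)))
print(optics.camera_model("wrist")["tool_from_camera"].round(3))
E
cat > p.py <<'E'
from workcell import r, command_gripper, optics
import numpy as np
def pose(m,off,tipz):
    (x,y),yaw,_=m; a=np.radians(yaw)
    return [x-off*np.cos(a),y-off*np.sin(a),tipz+r.tip_extent],[np.cos(a/2),np.sin(a/2),0,0]
M={"ext":((.561,.336),12.2,.090),"lamp":((.5505,.0038),-13.3,.055)}
def press(m,off=.025,f=9,depth=.006):
    h=m[2]; p,q=pose(m,off,h+.022)
    r.move_straight(p,q,speed=.12)
    p2,_=pose(m,off,h-depth)
    hit=r.move_straight(p2,speed=.02,max_force=f); s=r.read_state()
    print("hit",hit,"tip-pivot mm",(s["eef_pos"][2]-r.tip_extent-h)*1e3,"F",np.round(s["contact_force"],1),"t",s["time_s"])
    p3,_=pose(m,off,.20); r.move_straight(p3,speed=.12)
def wrist(name):
    import cv2; s=r.read_state(); p,d=optics.get_image("wrist")
    cv2.imwrite(f"pics/{name}.png",p[:,:,::-1]); np.savez(f"{name}.npz",p=p,d=d,pos=s["eef_pos"],rot=s["eef_rot"])
E
```

```text
top ((0.5705617666244507, -0.3166521191596985), (0.09731258451938629, 0.11027441918849945), 7.137923717498779)
640 ((0.6434539556503296, -0.3666467070579529), 0.12477272003889084)
scene ((0.5711869597434998, -0.31753474473953247), (0.09606853127479553, 0.11077292263507843), 6.143120288848877)
826 ((0.6667214035987854, -0.30567795038223267), 0.06095937266945839)
[[ 0.    -0.96  -0.279  0.072]
 [ 1.     0.    -0.001  0.001]
 [ 0.001 -0.279  0.96  -0.156]
 [ 0.     0.     0.     1.   ]]
```

```bash
sed -i 's/^def press/M["turn"]=((.5675,-.3174),6.8,.070)\ndef press/' p.py; python3 - <<'E'
from p import *
s=r.read_state(); p=s["eef_pos"]
r.move_straight([p[0],p[1],.32],speed=.2); command_gripper(0)
r.reach([.42,0,.34],[1,0,0,0])
q,o=pose(M["ext"],.025,.20); r.move_straight(q,o,speed=.25)
print(r.read_state()["time_s"],r.read_state()["joint_positions"])
press(M["ext"]); 
import cv2
p,d=optics.get_image("scene"); m=optics.camera_model("scene"); np.savez("scene.npz",p=p,d=d,**m)
wrist("w1")
cv2.imwrite("pics/s1.png",cv2.resize(p[170:310,360:520,::-1],(640,560)))
E
```

```text
5.1667 [ 4.29784841e-01  5.34038593e-01  1.19560523e+00 -2.56721691e-04
  1.41125855e+00  1.78862304e+00]
hit False tip-pivot mm -5.851545873267472 F [0.6 0.1 0.6] t 7.6
```

View pics/w1.png

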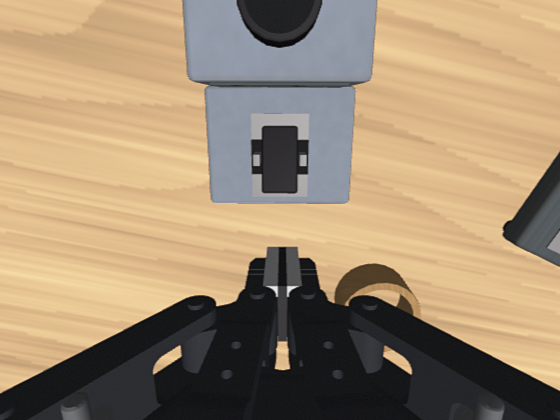

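The wrist picture shows the extractor's rocker at about (280,160), aligned with the finger. Next I measure the paddle's tilt from depth.

```bash
cat > tilt.py <<'E'
from p import *
from scipy.spatial.transform import Rotation as Ro
def tilt(name,m,show=True):
    f=np.load(name+".npz"); K=optics.camera_model("wrist")["K"]; T=optics.camera_model("wrist")["tool_from_camera"]
    d=f["d"]; v,u=np.nonzero(d>0); z=d[v,u]
    c=np.stack([(u-K[0,2])/K[0,0]*z,(v-K[1,2])/K[1,1]*z,z],1)@T[:3,:3].T+T[:3,3]
    X=Ro.from_quat(f["rot"]).apply(c)+f["pos"]; C=f["p"][v,u].max(1)
    a=np.radians(m[1]); L=(X[:,:2]-m[0])@np.array([[np.cos(a),-np.sin(a)],[np.sin(a),np.cos(a)]])
    k=(abs(L[:,0])<.035)&(abs(L[:,1])<.012)&(X[:,2]>m[2]-.012)&(X[:,2]<m[2]+.03)&(C<70)
    x,h=L[k,0],X[k,2]-m[2]
    e=np.linspace(-.035,.035,15); print([(round((e[i]+.0025)*1e3),round(float(np.median(h[(x>=e[i])&(x<e[i+1])])*1e3),1)) for i in range(14) if ((x>=e[i])&(x<e[i+1])).sum()>3])
    s=abs(x)<.022; g=np.polyfit(x[s],h[s],1); print("joint rad ~",0.3+np.arctan(g[0]),"h0",g[1])
    k2=(abs(L[:,0])<.05)&(abs(L[:,1])<.025)&(X[:,2]>m[2]-.012)&(C<70); print("lat mid",L[k,1].min(),L[k,1].max(),"x",x.min(),x.max())
E
python3 - <<'E'
from tilt import *
tilt("w1",M["ext"])
E
```

```text
[(-28, 9.4), (-23, 9.1), (-18, 8.0), (-13, 7.0), (-8, 5.6), (-3, 4.5), (2, 3.3), (7, 2.1), (12, 1.1), (17, -0.2), (22, -1.3), (27, -2.4)]
joint rad ~ 0.07152236251806737 h0 0.003925704985970204
lat mid -0.011997977552077129 0.011998932057297676 x -0.026268996642629862 0.02714832866536081
```

```bash
python3 - <<'E'
from tilt import *
f=np.load("w1.npz"); c_=optics.camera_model("wrist"); K,T=c_["K"],c_["tool_from_camera"]
s=r.read_state(); print(s["grip_width"],s["eef_pos"],s["contact_force"],pose(M["ext"],.025,.2))
for v in (249,252,256,262,270,280,300,320):
    for u in (250,262,270,281,292,302):
        z=f["d"][v,u]; q=T[:3,:3]@np.array([(u-K[0,2])/K[0,0]*z,(v-K[1,2])/K[1,1]*z,z])+T[:3,3]; print(u,v,(q*1e3).round(0),end=" | ")
    print()
E
```

```text
0.0003354547073860798 [0.53620317 0.33053431 0.22398267] [-0.16951964 -0.72886278 -0.20989713] ([np.float64(0.5365646026428477), np.float64(0.33071688008861533), 0.225], [np.float64(0.9943379441332046), np.float64(0.1062640713362332), 0, 0])
250 249 [-96. -38. 225.] | 262 249 [-97. -24. 226.] | 270 249 [ 12.  -5. -20.] | 281 249 [ 12.  -0. -20.] | 292 249 [ 12.   5. -20.] | 302 249 [-96.  24. 224.] | 
250 252 [-100.  -38.  225.] | 262 252 [-100.  -24.  224.] | 270 252 [ 12.  -5. -23.] | 281 252 [ 12.  -0. -22.] | 292 252 [ 12.   5. -23.] | 302 252 [-100.   24.  224.] | 
250 256 [-105.  -38.  224.] | 262 256 [-105.  -24.  225.] | 270 256 [ 13.  -4. -28.] | 281 256 [ 12.   0. -27.] | 292 256 [ 12.   4. -28.] | 302 256 [-105.   24.  225.] | 
250 262 [  8. -13. -23.] | 262 262 [  8.  -8. -25.] | 270 262 [ 12.  -4. -32.] | 281 262 [ 12.   0. -33.] | 292 262 [ 13.   4. -33.] | 302 262 [  8.   9. -24.] | 
250 270 [  8. -12. -30.] | 262 270 [  8.  -7. -32.] | 270 270 [ 12.  -4. -39.] | 281 270 [ 12.   0. -39.] | 292 270 [ 12.   4. -39.] | 302 270 [  8.   8. -32.] | 
250 280 [  8. -12. -38.] | 262 280 [  8.  -7. -39.] | 270 280 [ 12.  -4. -46.] | 281 280 [ 13.   0. -47.] | 292 280 [ 12.   4. -46.] | 302 280 [  8.   8. -40.] | 
250 300 [ 13.  -9. -61.] | 262 300 [ 13.  -6. -62.] | 270 300 [ 13.  -3. -61.] | 281 300 [  7.   0. -51.] | 292 300 [ 13.   4. -61.] | 302 300 [ 13.   7. -61.] | 
250 320 [ 13.  -9. -71.] | 262 320 [ 12.  -5. -70.] | 270 320 [ 14.  -3. -72.] | 281 320 [ -2.   0. -50.] | 292 320 [ 12.   3. -69.] | 302 320 [ 13.   6. -72.] |
```

```bash
python3 - <<'E'
from h import *
X,C,U=cloud("scene"); d=np.hypot(X[:,0]-.536,X[:,1]-.3305); k=(d<.03)&(X[:,2]>.12)
z=X[k,2]; print(np.histogram(z,bins=np.arange(.12,.42,.02)))
j=np.argsort(z)[:8]; print(X[k][j].round(3),U[k][j])
E
```

```text
(array([  0,   0,   0,   0,   0,   2,  74,  69, 144, 108, 135,  72,   0,
         0]), array([0.12, 0.14, 0.16, 0.18, 0.2 , 0.22, 0.24, 0.26, 0.28, 0.3 , 0.32,
       0.34, 0.36, 0.38, 0.4 ]))
[[0.54  0.325 0.236]
 [0.544 0.326 0.24 ]
 [0.547 0.335 0.24 ]
 [0.544 0.34  0.24 ]
 [0.547 0.325 0.24 ]
 [0.548 0.332 0.241]
 [0.548 0.33  0.241]
 [0.545 0.334 0.242]] [[449 185]
 [450 185]
 [454 186]
 [456 185]
 [450 186]
 [453 186]
 [452 186]
 [454 185]]
```

View pics/s1.png

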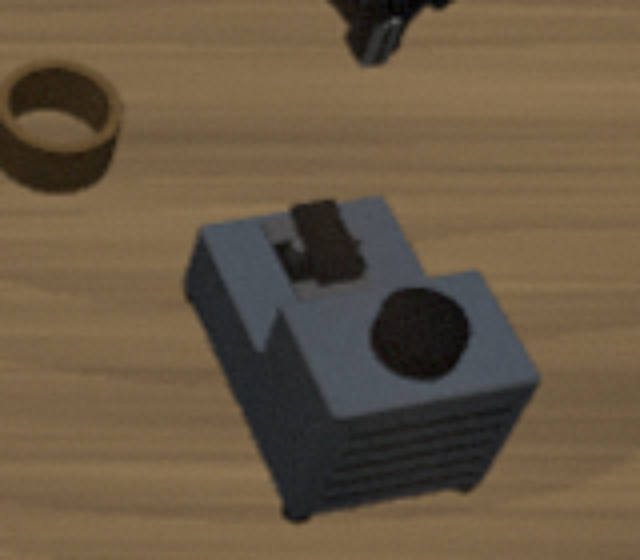

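The scene camera (tip at z≈0.24 with the TCP at 0.224) and the wrist depth agree. The real fingertips stand about 17 mm behind the reported TCP, not 25 mm ahead, so the first press never touched the rocker. I'll use the measured tip and keep the force guard.

```bash
sed -i 's/r\.tip_extent/E/g; s/^import numpy as np/import numpy as np\nE=-.017/' p.py; python3 - <<'E'
from tilt import *
press(M["ext"],depth=.006)
wrist("w2"); tilt("w2",M["ext"])
E
```

```text
hit True tip-pivot mm -1.0894882984402443 F [-3.2 -0.3  7.4] t 11.1167
[(-28, -4.2), (-23, -2.9), (-18, -1.3), (-13, 0.2), (-8, 1.9), (-3, 3.3), (2, 4.9), (7, 6.6), (12, 8.0), (17, 9.6), (22, 11.1), (27, 10.0)]
joint rad ~ 0.6002560779027726 h0 0.00413417044471943
lat mid -0.011992712091585214 0.011979566444375799 x -0.02741029486871807 0.026577602651987994
```

The extractor reads 0.60 rad, fully on. Now the lamp.

```bash
python3 - <<'E'
from tilt import *
q,o=pose(M["lamp"],.025,.20); r.move_straight(q,o,speed=.15)
wrist("w3"); tilt("w3",M["lamp"])
press(M["lamp"])
wrist("w4"); tilt("w4",M["lamp"])
E
```

```text
[(-28, 9.6), (-23, 9.6), (-18, 8.3), (-13, 7.0), (-8, 5.7), (-3, 4.5), (2, 3.3), (7, 2.1), (12, 0.9), (17, -0.3), (22, -1.5), (27, -2.4)]
joint rad ~ 0.0600882721068155 h0 0.003957942040052775
lat mid -0.011527107100676233 0.011418934113309135 x -0.026680292577920418 0.02651501582184661
hit True tip-pivot mm -1.3434340433479823 F [-1.9  0.5  8.4] t 16.8333
[(-28, -3.8), (-23, -2.7), (-18, -1.2), (-13, 0.2), (-8, 1.9), (-3, 3.4), (2, 5.0), (7, 6.5), (12, 8.1), (17, 9.7), (22, 10.9), (27, 9.7)]
joint rad ~ 0.5993193248521055 h0 0.004200189438569169
lat mid -0.011965600211967358 0.011998036030109224 x -0.026727778637818368 0.02650858310658716
```

The lamp reads 0.60 rad. Now the turntable.

```bash
python3 - <<'E'
from tilt import *
q,o=pose(M["turn"],.025,.20); r.move_straight(q,o,speed=.15)
wrist("w5"); tilt("w5",M["turn"])
press(M["turn"])
wrist("w6"); tilt("w6",M["turn"])
q,o=pose(M["turn"],.12,.28); r.move_straight(q,o,speed=.15)
import cv2
for n in("scene","top"):
    p,d=optics.get_image(n); cv2.imwrite(f"pics/{n}_end.png",p[:,:,::-1])
print(r.read_state()["time_s"])
E
```

```text
[(-28, 9.4), (-23, 9.1), (-18, 8.0), (-13, 6.9), (-8, 5.6), (-3, 4.6), (2, 3.3), (7, 2.1), (12, 1.0), (17, -0.1), (22, -1.4), (27, -2.5)]
joint rad ~ 0.07100208219070986 h0 0.003931504606048435
lat mid -0.011999175929964306 0.011993225242978545 x -0.026483290693027548 0.027220392711398228
hit True tip-pivot mm -1.0163649249882445 F [-2.8  0.9  7.8] t 22.775
[(-28, -4.2), (-23, -3.0), (-18, -1.3), (-13, 0.2), (-8, 1.9), (-3, 3.4), (2, 4.9), (7, 6.4), (12, 8.0), (17, 9.6), (22, 11.1), (27, 10.2)]
joint rad ~ 0.6028305139943156 h0 0.004172896260333819
lat mid -0.011990392395408984 0.01199345164733101 x -0.027027001613166245 0.026456976378089088
25.15
```

View pics/scene_end.png

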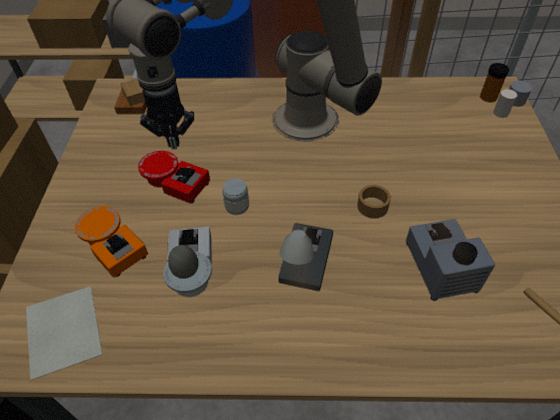

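The machines, the egg (183,262), the tin (235,196) and the tape core (374,201) are all where they began. All three rockers are on and the gripper is clear, so I'm handing in.

```bash
python3 -c "
from workcell import r
print(r.finish_job())"
```

```text
the job is handed in; nothing more can be done
None
```

I switched on the extractor, lamp and turntable in that order, each rocker reading about 0.60 rad by wrist depth, saw nothing else moved in the final scene picture, and handed the job in at about 25 s; the hand-in returned no verdict.

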